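# Set the sieve stop to the red mark and clamp it

## Robot

A 6-joint arm with a two-finger parallel gripper is mounted at the origin on the work surface. World frame = base frame: x ahead of the robot, y to its left, z up, the work surface at z = 0. Lengths are in m, angles in rad, forces in N, time in s.
With the tool pointing down it reaches from about 0.25 to 0.8 m from the base axis. Payload 8.5 kg.
Tool frame: the origin (TCP) lies midway between the tips of the shut fingers; the grasp point (between the pads) lies 19 mm behind it; z points along the fingers, y is the direction in which the jaws open and shut (so a half turn about z gives the same grasp; the last joint's range is limited). The gripper opens to 85 mm and grips with 20 to 120 N. Pads are 22 mm wide; open, the fingers measure 114 mm over their backs; the gripper's body (76 mm by 85 mm) begins 54 mm behind the grasp point. The pads swing forward as they close: fully open they stand 13 mm farther back than shut.
Start: joints at [-1.107, 0.238, -0.013, 1.319, 0, 1.571], TCP at [0.235, -0.469, 0.231] pointing down, gripper open.
Joint ranges: [-2.66, 2.66], [-1.03, 1.9], [-1.14, 1.46], [-1.82, 2.27], [-1.45, 1.34], [-3.14, 3.14]. Speed limits (rad/s): [2.22, 2.22, 2.79, 3.14, 3.14, 3.14].

## Interface

Orientations are given as a rotation vector (axis times angle).
In Python, from plant import state, viewer, sign_off gives the robot as it stands. The module is installed in compiled form; this text tells all that it offers.
- The arm moves only by the tool move_arm, never from a script. Its argument "rows" is a list of rows, each a list of 2 entries, a list of its own where there are three numbers: the shift along the world's x, y, z normalised to -1 to 1, where 1 is 0.5 m, then the turn, a rotation vector about the world's x, y, z normalised to -1 to 1, where 1 is pi/4 rad. A call has 1 to 10 rows; each row is the pose to reach, as a shift and turn from the pose commanded when the call began; what a row does not reach only later rows make up. A row lasts 1/12 s, in which the tool goes at most 41.7 mm and 7.16 degrees, less where a joint would pass 70% of its speed; a pose out of reach is approached as far as the arm can. A call with a number of a shift or a turn outside -1 to 1 is refused whole. A call with a gripper value outside its range is refused whole. "grip" is the opening, from 0 (shut) to 1 (fully open), set as the call begins (left out, the last holds). The fingers move at their own pace and stop on an object; the grip force is fixed at half the most. Time passes only in rows, so rows that repeat a pose let the fingers close. It gives the time, the measured TCP pose, the force and the opening at its end, in the units of the state.
- state(): the state, without advancing time (a new reading comes with each control period).
- viewer.snapshot(name): name is "scene" or "top" or "wrist"; returns the picture (420x560x3 uint8, red, green, blue); there is no depth.
- viewer.calibration(name): a dict with "fx", "fy", "cx", "cy" (pixels), "eye" and "rotation" of the camera in the world. Camera axes: x right, y up, looking along -z (the intrinsics and any distortion apply to the point x, -y, -z); pixel columns grow to the right and rows downward; lengths in m; the calibration is good to about 2 mm. A picture is of the moment at which its call begins: read the wrist's pose just before it. calibration takes no time and is no camera call; for the wrist camera it gives the pose at the moment of the call.
- sign_off(): hands the job in, once; it reports no verdict.
The state is a dict: "time_s": time; "qpos": joint angles; "qvel": joint speeds; "effort": joint torques, N m; "position": TCP position; "eef_rot": TCP orientation; "ft_force": force on the tool from outside, world axes, zero at the start; "wrist_torque": the same for the moment, N m; "grip_width": finger opening in m.
Only numpy, scipy, OpenCV 4.12 (cv2) and the standard library are available. Lean on these libraries where they do the work, as an engineer would, in place of code of your own. Each camera call takes 0.05 s, during which the arm holds its last target. There are 200 camera calls.

## Task

Slide the yellow slotted stop of the sieve jig along its bolts until its upright wall, with the small black pointer beside it, is in line with the red mark (not the blue one). Then tighten it: swing the black clamp lever with the orange knob clockwise (seen from above) all the way to its end, a quarter turn from lying along the slots to lying square across them, and leave the stop at the red mark.

Things in the scene. Friction and masses are not known exactly. Their poses are not given: they have to be found in the camera images.
- stop_wall (a point): Middle of the stop's upright yellow wall (12 mm thick, 110 wide, top at z 70), 13 mm below its top. x: along its width, y: along the slots, z up. It slides only along y, either way (total travel 140; 3 N), stays where left; pinch its thickness or push it. Slotted foot 6 mm thick (top at z 18) runs 222 to -y, on a 12 mm aluminium jig plate fixed to the counter, yaw within 0.3 rad of world axes.
- red_line (a point): Middle of the top of the red strip (34 mm along x, 8 along y, 2 thick, z 14) fixed on the jig plate beside the stop's foot, on its +x side; axes as stop_wall. The stop is at the mark when this point has y = 0 in stop_wall's frame (x is always +83 mm). A like blue strip lies elsewhere on the same scale, to +y or to -y of the red.
- lever_knob (a point): Middle of the lever's upright round orange knob, 18 mm diameter, 38 high (z 39 to 77); black arm below it (z 31 to 39). Axes turn with the lever: the pivot bolt, fixed in the jig, lies 65 mm along this point's +y, and 60 to 200 mm to the -y side of the stop's wall; it does not move with the stop. Hold the knob from above, or push it, round the pivot; it may turn between the fingers.
- clamp_lever (a joint): Lever angle in rad, growing clockwise seen from above: 0 = loose, arm pointing from the pivot along stop_wall's -y (along the slots); 1.57 = tight, at its end, arm along stop_wall's -x (square across the slots). Starts between 0 and 0.3. About 2 N at the knob turns it; it stays where it is left.

How it is judged:
By the outcome, as a careful person would: the job done as asked, in the order asked, and still so for the second after the job is handed in, with the robot touching nothing.
It also fails if it takes over 40 s, if anything falls off the work surface, if the arm or the gripper's body presses on something with over 40 N, if the wrist force passes 120 N, or if a joint passes its speed limit or range.

## Working session

There is one attempt and no reset: what is moved stays moved. The work goes in short steps, Python scripts to look and compute and a tool call to move; the robot and the scene stay as the last step left them, time stands still between calls to the robot, and variables do not carry over. Pictures are saved under pics/ and viewed, about 8 in all and at most 12, crops included, and the job is handed in when it is done.

Besides the shell and the picture viewer there is one more tool, called after "Request:" as a command line: name --argument value ..., lists and objects as JSON in quotes. move_arm: Moves the arm, as the interface text tells. Its arguments: {"type":"object","properties":{"rows":{"type":"array"},"grip":{"type":"number"}},"required":["rows"]}

```bash
mkdir -p pics; cat > h.py <<'E'
import numpy as np,cv2
from plant import state,viewer,sign_off
def snap(n,f):
    im=viewer.snapshot(n); c=viewer.calibration(n); cv2.imwrite('pics/'+f,im[:,:,::-1]); return im,c
def ray(c,u,v,z):
    d=np.array(c['rotation']).reshape(3,3)@np.array([(u-c['cx'])/c['fx'],-(v-c['cy'])/c['fy'],-1.])
    e=np.array(c['eye']); return e+d*(z-e[2])/d[2]
def blobs(im,c,zs,minA=15):
    hsv=cv2.cvtColor(im,cv2.COLOR_RGB2HSV)
    R={'red':((0,150,80),(5,255,255)),'orange':((6,150,100),(18,255,255)),'yellow':((20,120,100),(34,255,255)),'blue':((100,120,60),(130,255,255))}
    for k,(a,b) in R.items():
        m=cv2.inRange(hsv,a,b)
        n,l,s,ce=cv2.connectedComponentsWithStats(m)
        for i in range(1,n):
            if s[i,4]>=minA:
                r=cv2.minAreaRect(np.argwhere(l==i)[:,::-1].astype(np.float32))
                print(k,s[i],ce[i].round(1),'rect',np.round(r[1],1),round(r[2],1),'P',ray(c,*ce[i],zs[k]).round(4))
Z=dict(red=.014,blue=.014,orange=.077,yellow=.07)
E
python3 - <<'E'
from h import *
print(state())
for n in('top','scene'):
    im,c=snap(n,n+'1.png'); print(n,c); blobs(im,c,Z)
a=cv2.imread('pics/top1.png');b=cv2.imread('pics/scene1.png')
E
```

```text
{'time_s': 0.0, 'qpos': array([-1.10697036e+00,  2.38728596e-01, -1.42376438e-02,  1.31915536e+00,
       -1.42998400e-05,  1.57077928e+00]), 'qvel': array([ 6.79181244e-05, -1.20708596e-03,  8.36835675e-04, -3.28595242e-04,
        1.37706858e-03,  1.74664275e-03]), 'effort': array([ 7.10288314e-04, -5.38773072e+01,  3.46444738e+01,  1.83017144e-02,
        1.39439958e-04,  1.95873525e-06]), 'position': array([ 0.23469282, -0.46918623,  0.23071144]), 'eef_rot': array([-3.05622923e+00, -7.21793110e-01,  5.00103963e-04]), 'ft_force': array([-0.0886217 ,  0.25994033, -0.03444631]), 'wrist_torque': array([-0.01700775, -0.02130997, -0.01869737]), 'grip_width': 0.08547376329497577}
top {'fx': 441.9021658149431, 'fy': 441.9021658149431, 'cx': 281.3647646313121, 'cy': 212.93577729672023, 'eye': array([ 0.54734961, -0.02240807,  0.71254342]), 'rotation': array([ 0.04970983, -0.0637497 , -1.57029965])}Traceback (most recent call last):
  File "<stdin>", line 4, in <module>
  File "h.py", line 17, in blobs
    print(k,s[i],ce[i].round(1),'rect',np.round(r[1],1),round(r[2],1),'P',ray(c,*ce[i],zs[k]).round(4))
                                                                          ~~~^^^^^^^^^^^^^^^^
  File "h.py", line 6, in ray
    d=np.array(c['rotation']).reshape(3,3)@np.array([(u-c['cx'])/c['fx'],-(v-c['cy'])/c['fy'],-1.])
      ~~~~~~~~~~~~~~~~~~~~~~~~~~~~~~~^^^^^
ValueError: cannot reshape array of size 3 into shape (3,3)
```

View pics/top1.png

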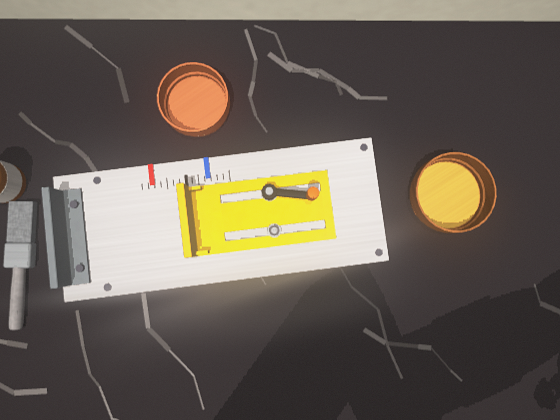

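The top view shows the wall near column 190, the red strip at (152,175), the blue strip at (207,168), the pivot at (269,191) and the knob at (313,192). The calibration gives the rotation as a vector, so I'm fixing the helper.

```bash
sed -i "s/np.array(c\['rotation'\]).reshape(3,3)/cv2.Rodrigues(np.array(c['rotation']))[0]/" h.py
python3 - <<'E'
from h import *
for n in('top','scene'):
    im,c=snap(n,n+'2.png'); print(n,c); blobs(im,c,Z,25)
    if n=='top':
        cv2.imwrite('pics/top2c.png',cv2.resize(im[120:320,40:400,::-1],None,fx=2.2,fy=2.2,interpolation=cv2.INTER_CUBIC))
        for q in[(54,177),(372,138),(388,260),(66,301)]: print(ray(c,*q,.012))
        print('pivot',ray(c,269,191,.039))
E
```

```text
top {'fx': 441.9021658149431, 'fy': 441.9021658149431, 'cx': 281.3647646313121, 'cy': 212.93577729672023, 'eye': array([ 0.54734961, -0.02240807,  0.71254342]), 'rotation': array([ 0.04970983, -0.0637497 , -1.57029965])}
red [148 164   7  21  97] [150.9 174. ] rect [20.5  4.5] 83.7 P [0.66   0.1789 0.014 ]
orange [ 157   62   71   70 3186] [194.3  96.8] rect [68.4 70.3] 76.0 P [0.7642 0.0996 0.077 ]
orange [ 416  152   80   81 1425] [464.5 184.6] rect [80. 79.] 90.0 P [ 0.6347 -0.2944  0.077 ]
orange [307 187  12  13 123] [312.4 192.9] rect [12. 11.] 90.0 P [ 0.6225 -0.073   0.077 ]
yellow [ 418  162   61   66 3073] [447.9 193.3] rect [65. 60.] 90.0 P [ 0.6227 -0.2726  0.07  ]
yellow [ 176  170  160   88 8309] [251.9 214. ] rect [ 74.4 152.9] 82.7 P [0.5923 0.0147 0.07  ]
blue [204 157   6  21  91] [206.4 167. ] rect [20.4  4.3] 83.7 P [0.6713 0.0908 0.014 ]
[0.65535888 0.33315389 0.012     ]
[ 0.71917881 -0.17488927  0.012     ]
[ 0.5234597  -0.19721197  0.012     ]
[0.46026085 0.30741827 0.012     ]
pivot [ 0.62980776 -0.00950445  0.039     ]
scene {'fx': 511.57759803541023, 'fy': 
[... 684 characters left out ...]
t [6.7 8.5] 63.4 P [ 0.6855 -0.1917  0.077 ]
orange [104 221  16  19  74] [111.2 229.5] rect [12.4 16.6] 54.5 P [ 0.7205 -0.2185  0.077 ]
orange [ 300  337  115   83 2127] [356.9 369.8] rect [ 82. 114.] 90.0 P [0.7856 0.106  0.077 ]
yellow [  0   0  43  10 257] [16.   3.4] rect [ 9. 42.] 90.0 P [ 0.1284 -0.9697  0.07  ]
yellow [   0   10   61   45 1156] [30.3 38. ] rect [28.4 70.2] 66.8 P [ 0.2866 -0.7696  0.07  ]
yellow [  80  192   67   27 1226] [113.  205.4] rect [24.3 68.2] 76.0 P [ 0.6761 -0.2522  0.07  ]
yellow [ 222  211  198   97 9348] [336.  258.9] rect [190.7  95.3] 12.3 P [0.6514 0.0407 0.07  ]
blue [361 306  10  23 128] [365.3 317.1] rect [ 5.7 22.4] 11.3 P [0.6725 0.0881 0.014 ]
```

View pics/top2c.png

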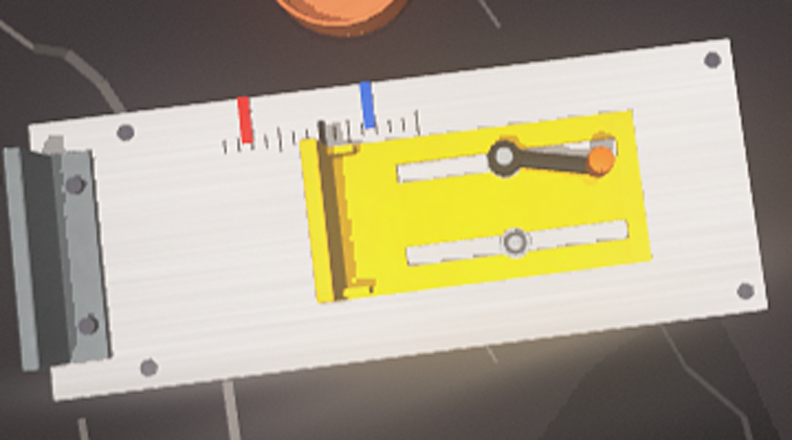

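View pics/scene2.png

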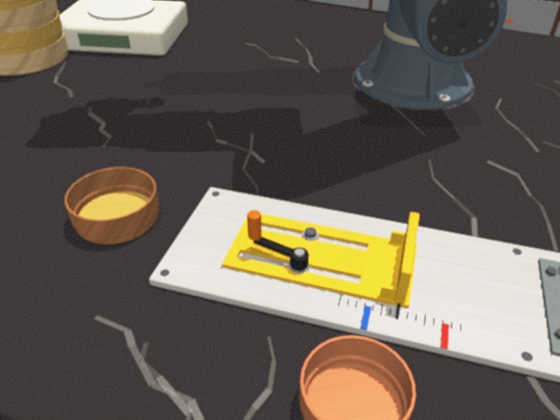

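```bash
python3 - <<'E'
from h import *
c=viewer.calibration('top'); s=state()
yaw=np.arctan2(.0113,.0881); ey=np.array([-np.sin(yaw),np.cos(yaw),0]); ex=np.array([np.cos(yaw),np.sin(yaw),0])
a=ray(c,40+311/2.2,120+141/2.2,.07);b=ray(c,40+326/2.2,120+300/2.2,.07); w=(a+b)/2
red=np.array([.66,.1789,.014]); print('wall',a,b,w,'dist',(red-w)@ey,'x off',(red-w)@ex)
k=np.array([.6225,-.073,0]);p=np.array([.6298,-.0095,0]); d=k-p
print('len',np.linalg.norm(d),'ang',np.arctan2(-d@ex,-d@ey),'wall-pivot',(w-p)@ey)
R=cv2.Rodrigues(s['eef_rot'])[0]; print(R.round(3)); print('tool y ang',np.arctan2(R[1,1],R[0,1]),'ey ang',np.arctan2(ey[1],ey[0]),s['position'])
E
```

```text
wall [0.63611014 0.11800006 0.07      ] [0.53092095 0.1065146  0.07      ] [0.58351554 0.11225733 0.07      ] dist 0.056370720570654474 x off 0.0843413279407993
len 0.06391822901176158 ang 0.24202499581238943 wall-pivot 0.12665633499010948
[[ 0.894  0.447 -0.   ]
 [ 0.447 -0.894  0.001]
 [ 0.    -0.001 -1.   ]]
tool y ang -1.1069442922618238 ey ang 1.6983631522188685 [ 0.23472532 -0.46924759  0.23082198]
```

Request:
move_arm --rows '[[[0.43,0.74,0],[0,0,0]],[[0.43,0.74,0],[0,0,0]],[[0.43,0.74,0],[0,0,0]],[[0.43,0.74,0],[0,0,0]],[[0.43,0.74,0],[0,0,0]],[[0.43,0.74,0],[0,0,0]],[[0.43,0.74,0],[0,0,0]],[[0.43,0.74,0],[0,0,0]],[[0.43,0.74,0],[0,0,0]],[[0.43,0.74,0],[0,0,0]]]'

```text
time_s: 0.98
position: [0.4447, -0.1072, 0.2313]
eef_rot: [3.057, 0.722, 0.0]
ft_force: [1.2, -0.1, -0.2]
grip_width: 0.0852
```

```bash
python3 -c "
from h import *
s=state();print(s['qpos'].round(3),s['position'],s['eef_rot'],s['time_s'])"
```

```text
[-0.237  0.122 -0.16   1.289 -0.     2.441] [ 0.44465253 -0.10721282  0.23133046] [3.05743020e+00 7.21952960e-01 1.89894665e-04] 0.9833
```

Request:
move_arm --rows '[[[0.27,0.42,0],[0,0,1]],[[0.27,0.42,0],[0,0,1]],[[0.27,0.42,0],[0,0,1]],[[0.27,0.42,0],[0,0,1]],[[0.27,0.42,0],[0,0,1]],[[0.27,0.42,0],[0,0,1]],[[0.27,0.42,0],[0,0,1]]]'

```text
time_s: 1.57
position: [0.5821, 0.1064, 0.2297]
eef_rot: [-2.537, -1.851, -0.002]
ft_force: [-1.5, -0.3, -0.5]
grip_width: 0.0853
```

Request:
move_arm --rows '[[[0,0,0],[0,0,1]],[[0,0,0],[0,0,1]],[[0,0,0],[0,0,1]],[[0,0,0],[0,0,1]],[[0,0,0],[0,0,1]],[[0,0,0],[0,0,1]],[[0,0,0],[0,0,1]]]'

```text
time_s: 2.15
position: [0.579, 0.1008, 0.2309]
eef_rot: [-1.641, -2.678, 0.001]
ft_force: [0.4, -0.5, -0.0]
grip_width: 0.0855
```

Request:
move_arm --rows '[[[0,0,0],[0,0,1]],[[0,0,0],[0,0,1]],[[0,0,0],[0,0,1]],[[0,0,0],[0,0,1]],[[0,0,0],[0,0,1]],[[0,0,0],[0,0,1]],[[0,0,0],[0,0,1]]]'

```text
time_s: 2.73
position: [0.579, 0.1007, 0.2309]
eef_rot: [-0.491, -3.102, 0.0]
ft_force: [0.1, 0.4, -0.6]
grip_width: 0.0853
```

Request:
move_arm --rows '[[[0,0,0],[0,0,0.57]],[[0,0,0],[0,0,0.57]],[[0,0,0],[0,0,0.57]],[[0,0,0],[0,0,0.57]],[[0,0,0],[0,0,0.57]]]'

```text
time_s: 3.15
position: [0.579, 0.1008, 0.231]
eef_rot: [0.203, -3.134, 0.0]
ft_force: [-0.8, 0.4, -1.3]
grip_width: 0.0855
```

```bash
python3 - <<'E'
from h import *
s=state();R=cv2.Rodrigues(s['eef_rot'])[0]
print(s['qpos'].round(3),s['position'],'tool y ang',np.arctan2(R[1,1],R[0,1]),s['time_s'])
im,c=snap('wrist','w1.png');print(c['eye']);blobs(im,c,Z,40)
E
```

```text
[ 0.172  0.348  0.142  1.365 -0.     0.043] [0.57903213 0.10075526 0.23097129] tool y ang 1.7002111546719099 3.15
[0.4991294  0.0908076  0.37329094]
red [329 236   8  26 136] [332.7 248.8] rect [ 6.  25.3] 2.4 P [0.6614 0.1778 0.014 ]
orange [ 82 193  33  26 478] [ 97.3 205.3] rect [17.4 36. ] 58.0 P [ 0.6161 -0.0665  0.077 ]
orange [538 261  22  32 292] [549.  274.9] rect [12.1 35.6] 43.5 P [0.6341 0.3858 0.077 ]
yellow [   79   130   222   116 16402] [201.2 177.3] rect [221.  114.1] 0.5 P [0.5786 0.0282 0.07  ]
blue [256 235   7  27 142] [258.9 247.8] rect [ 6. 26.] 0.0 P [0.6711 0.0898 0.014 ]
```

View pics/w1.png

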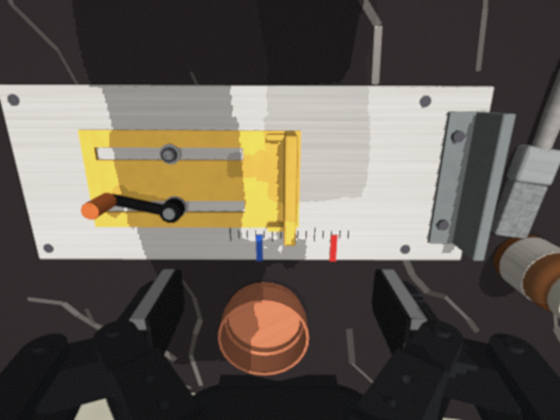

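The wrist view agrees with the top view: the wall is near column 292 and the red strip is at (333,249). The jaws straddle the wall, so I'm going down to grip it.

Request:
move_arm --rows '[[[0.01,0.023,-0.1],[0,0,0]],[[0.01,0.023,-0.2],[0,0,0]],[[0.01,0.023,-0.3],[0,0,0]],[[0.01,0.023,-0.36],[0,0,0]],[[0.01,0.023,-0.382],[0,0,0]],[[0.01,0.023,-0.382],[0,0,0]],[[0.01,0.023,-0.382],[0,0,0]]]'

```text
time_s: 3.78
position: [0.5833, 0.1121, 0.0395]
eef_rot: [0.195, -3.133, 0.001]
ft_force: [0.8, 0.2, 0.7]
grip_width: 0.0852
```

Request:
move_arm --rows '[[[0,0,0],[0,0,0]],[[0,0,0],[0,0,0]],[[0,0,0],[0,0,0]],[[0,0,0],[0,0,0]],[[0,0,0],[0,0,0]],[[0,0,0],[0,0,0]],[[0,0,0],[0,0,0]],[[0,0,0],[0,0,0]]]' --grip 0

```text
time_s: 4.45
position: [0.5845, 0.1124, 0.0411]
eef_rot: [-0.198, 3.134, 0.0]
ft_force: [-2.0, -0.4, 6.4]
grip_width: 0.0113
```

```bash
python3 - <<'E'
from h import *
s=state();yaw=.127;ey=np.array([-np.sin(yaw),np.cos(yaw),0]);p=s['position']
for r in([.6607,.1784,.014],[.66,.1789,.014],[.6617,.1764,.014]):
    d=(np.array(r)-p)@ey; print(d,(d*ey/.5).round(4))
print(s['position'],s['grip_width'],s['ft_force'],s['time_s'])
E
```

```text
0.055782234698517306 [-0.0141  0.1107  0.    ]
0.056366869079917524 [-0.0143  0.1118  0.    ]
0.0536716831534017 [-0.0136  0.1065  0.    ]
[0.58450126 0.11243526 0.04108951] 0.01134291812178732 [-1.95172582 -0.43050036  6.41515054] 4.45
```

Request:
move_arm --rows '[[[-0.003,0.022,0],[0,0,0]],[[-0.006,0.044,0],[0,0,0]],[[-0.0085,0.066,0],[0,0,0]],[[-0.011,0.088,0],[0,0,0]],[[-0.014,0.11,0],[0,0,0]],[[-0.014,0.11,0],[0,0,0]],[[-0.014,0.11,0],[0,0,0]]]'

```text
time_s: 5.03
position: [0.5774, 0.1685, 0.0411]
eef_rot: [-0.2, 3.134, 0.002]
ft_force: [-0.7, 2.2, 6.1]
grip_width: 0.0109
```

```bash
python3 - <<'E'
from h import *
s=state();yaw=.127;ey=np.array([-np.sin(yaw),np.cos(yaw),0]);p=s['position']
for n in('wrist','scene','top'):
    im,c=snap(n,n+'3.png')
    if n!='scene': blobs(im,c,Z,40)
    if n!='top': 
        u=c['cx'];
    # project red point and +-
    R=cv2.Rodrigues(np.array(c['rotation']))[0]; q=R.T@(np.array([.6607,.1784,.014])-c['eye']); u,v=c['cx']-c['fx']*q[0]/q[2],c['cy']+c['fy']*q[1]/q[2]
    x0,y0=int(u)-50,int(v)-60; x0=max(x0,0);y0=max(y0,0); print(n,'crop',x0,y0)
    cr=cv2.resize(im[y0:y0+90,x0:x0+100,::-1],(400,360),interpolation=cv2.INTER_CUBIC) 
    if n=='wrist': A=cr
    elif n=='scene': B=cr
cv2.imwrite('pics/c3.png',np.hstack([A,B]))
print((np.array([.6607,.1784,.014])-p)@ey,p,s['grip_width'],s['ft_force'],s['time_s'])
E
```

```text
yellow [    0   150   302   230 38560] [163.1 228.4] rect [301.1 228.2] 0.4 P [0.5484 0.1219 0.07  ]
yellow [   0  307  174   27 4058] [ 78.1 318.9] rect [ 26. 173.] 90.0 P [0.5928 0.0882 0.07  ]
wrist crop 226 306
scene crop 396 275
red [148 164   7  21  81] [150.8 172.3] rect [20.5  4.5] 84.3 P [0.6627 0.1791 0.014 ]
orange [ 157   62   71   70 3320] [194.8  98.5] rect [69. 70.] 90.0 P [0.7617 0.0988 0.077 ]
orange [ 416  152   80   81 1460] [464.9 185.3] rect [80. 79.] 90.0 P [ 0.6336 -0.2949  0.077 ]
orange [307 187  12  12 105] [312.6 192.3] rect [10.7 10.7] 26.6 P [ 0.6233 -0.0733  0.077 ]
yellow [ 418  162   61   66 3060] [447.9 193.1] rect [65. 60.] 90.0 P [ 0.6231 -0.2725  0.07  ]
yellow [ 139  175  163   87 7916] [220.4 218.6] rect [ 74.1 156.5] 84.2 P [0.5856 0.0606 0.07  ]
blue [204 157   6  21  90] [206.4 167. ] rect [20.4  4.3] 84.3 P [0.6714 0.0908 0.014 ]
top crop 101 113
-0.000714628319429509 [0.57740212 0.16848435 0.04111286] 0.010930114948926595 [-0.72935622  2.22282634  6.13281023] 5.0333
```

View pics/c3.png

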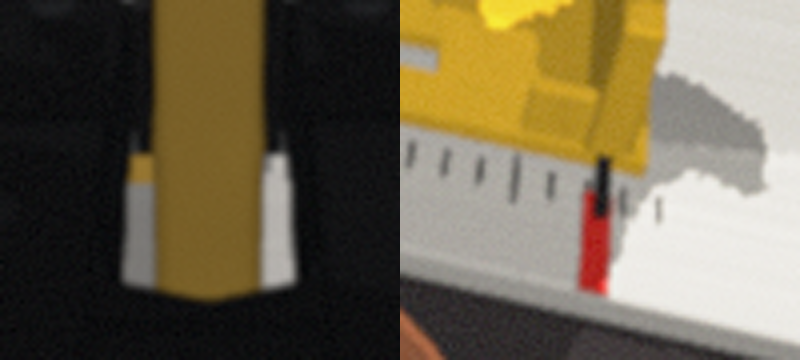

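The scene crop shows the black pointer at about (602,210) over the red strip, whose axis is near 596. That is about 1 mm too far to +y. I'm checking it against the top view.

```bash
python3 - <<'E'
from h import *
t=cv2.imread('pics/top3.png')[155:205,120:180];s=cv2.imread('pics/scene3.png')[305:355,415:475]
cv2.imwrite('pics/c4.png',np.hstack([cv2.resize(k,(400,333),interpolation=cv2.INTER_CUBIC) for k in(t,s)]))
im=cv2.cvtColor(cv2.imread('pics/scene3.png'),cv2.COLOR_BGR2RGB);c=viewer.calibration('scene')
h=cv2.cvtColor(im,cv2.COLOR_RGB2HSV); m=cv2.inRange(h,(0,150,80),(5,255,255)); g=im.max(2)
for v in range(314,350,2):
    r=np.where(m[v,430:460])[0]+430; k=np.where(g[v,436:460]<70)[0]+436
    print(v,r.min() if len(r) else 0,r.max() if len(r) else 0,'blk',k)
for y in(.17,.1784,.188):print(y)
E
```

```text
314 0 0 blk []
316 0 0 blk [446 447]
318 0 0 blk [446 447]
320 0 0 blk [445 446 447]
322 0 0 blk [445 446 447]
324 442 444 blk [445 446 447]
326 443 444 blk [445 446 447]
328 442 444 blk [445 446]
330 442 447 blk []
332 442 447 blk []
334 442 447 blk []
336 442 447 blk []
338 442 447 blk []
340 442 447 blk []
342 442 446 blk []
344 441 446 blk []
346 441 446 blk []
348 0 0 blk []
0.17
0.1784
0.188
```

View pics/c4.png

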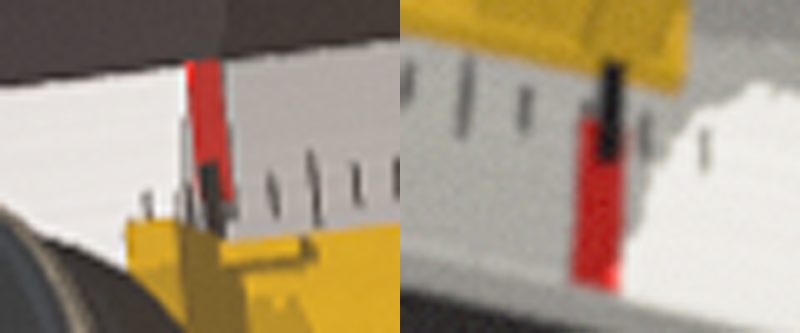

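The top view reads about 0 to +0.5 mm once I allow for pointer height, the scene view about +1 mm and the TCP +0.7 mm. I'll nudge it back 0.7 mm, open the gripper and rise.

Request:
move_arm --rows '[[[0,-0.0015,0],[0,0,0]],[[0,-0.0015,0],[0,0,0]],[[0,-0.0015,0],[0,0,0]],[[0,-0.0015,0],[0,0,0]]]'

```text
time_s: 5.52
position: [0.5775, 0.1672, 0.0411]
eef_rot: [-0.198, 3.134, 0.002]
ft_force: [-1.1, 2.3, 5.8]
grip_width: 0.0117
```

Request:
move_arm --rows '[[[0,0,0],[0,0,0]],[[0,0,0],[0,0,0]],[[0,0,0],[0,0,0]],[[0,0,0],[0,0,0]],[[0,0,0],[0,0,0]],[[0,0,0],[0,0,0]]]' --grip 0.7

```text
time_s: 6.02
position: [0.5772, 0.1664, 0.0402]
eef_rot: [0.198, -3.135, 0.0]
ft_force: [-0.7, 1.1, -0.2]
grip_width: 0.0595
```

Request:
move_arm --rows '[[[0,0,0.04],[0,0,0]],[[0,0,0.1],[0,0,0]],[[0,0,0.18],[0,0,0]],[[0,0,0.26],[0,0,0]],[[0.03,-0.07,0.26],[0,0,0]],[[0.05,-0.14,0.26],[0,0,0]],[[0.07,-0.2,0.26],[0,0,0]],[[0.07,-0.2,0.26],[0,0,0]]]'

```text
time_s: 6.68
position: [0.6137, 0.0619, 0.1705]
eef_rot: [-0.192, 3.135, -0.003]
ft_force: [-0.9, 0.5, -0.4]
grip_width: 0.0599
```

```bash
python3 - <<'E'
from h import *
s=state();print(s['position'],s['time_s'],s['qpos'].round(2))
for n in('wrist','scene'):
    im,c=snap(n,n+'5.png');blobs(im,c,Z,90)
    R=cv2.Rodrigues(np.array(c['rotation']))[0]; q=R.T@(np.array([.6507,.1784,.014])-c['eye']); u,v=int(c['cx']-c['fx']*q[0]/q[2]),int(c['cy']+c['fy']*q[1]/q[2])
    cr=cv2.resize(im[v-30:v+30,u-30:u+30,::-1],(400,400),interpolation=cv2.INTER_CUBIC); print(u-30,v-30)
    A=cr if n=='wrist' else np.hstack([A,cr])
cv2.imwrite('pics/c5.png',A)
E
```

```text
[0.6136575  0.06186038 0.17047443] 6.6833 [ 0.1   0.42  0.1   1.25 -0.   -0.02]
red [383 231   9  32 172] [387.3 250.1] rect [ 7.1 31.2] 4.1 P [0.6626 0.1803 0.014 ]
orange [ 87 181  31  30 401] [ 98.6 198.7] rect [21.  36.2] 63.4 P [ 0.6204 -0.07    0.077 ]
yellow [  144   102   295   141 25480] [293.5 160.9] rect [140. 294.] 90.0 P [0.5755 0.0711 0.07  ]
yellow [393 174  18  19  92] [401.4 184.2] rect [14.3 18.8] 35.0 P [0.5831 0.1548 0.07  ]
blue [295 231   8  32 212] [298.8 246.7] rect [31.  7.] 90.0 P [0.6698 0.0921 0.014 ]
358 208
red [441 325   7  23 126] [444.2 336.7] rect [22.  6.] 90.0 P [0.6632 0.1766 0.014 ]
orange [ 65 172  66  66 782] [ 93.1 205.8] rect [61.1 59.5] 69.0 P [ 0.6934 -0.2676  0.077 ]
orange [118 174  38  41 333] [140.7 190.7] rect [40.2 34. ] 63.4 P [ 0.6429 -0.2318  0.077 ]
orange [248 211  13  30 329] [254.1 225.2] rect [29. 12.] 90.0 P [ 0.6439 -0.0667  0.077 ]
orange [ 300  337  116   83 1948] [359.6 369.3] rect [115.  82.] 0.0 P [0.7841 0.108  0.077 ]
yellow [  0   0  40  11 250] [15.6  3.5] rect [10. 39.] 90.0 P [ 0.1297 -0.9697  0.07  ]
yellow [   0   12   62   43 1158] [30.3 38. ] rect [28.  68.7] 69.4 P [ 0.2865 -0.7699  0.07  ]
yellow [  80  192   68   27 1228] [112.9 205.4] rect [24.2 69.1] 77.5 P [ 0.6762 -0.2522  0.07  ]
yellow [  262   219   202    99 10689] [377.9 266.5] rect [198.5  97.2] 12.1 P [0.6435 0.0878 0.07  ]
blue [361 306  10  23 127] [365.4 317. ] rect [ 6.1 22.2] 9.5 P [0.6722 0.0882 0.014 ]
417 298
```

View pics/c5.png

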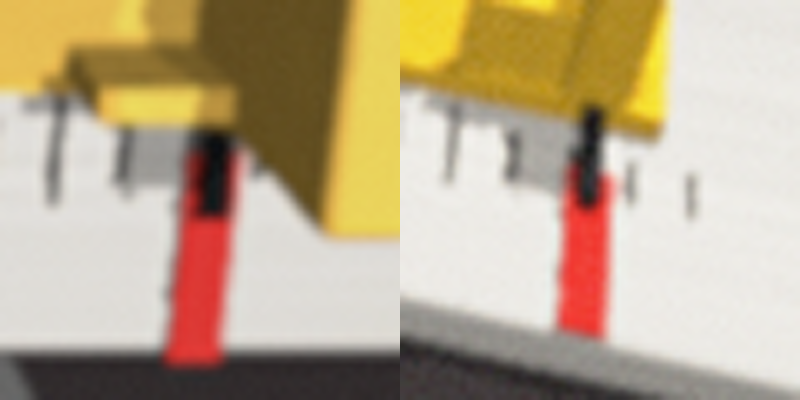

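The pointer now sits centred on the red strip in both crops. Next is the knob.

```bash
python3 - <<'E'
from h import *
s=state();p=s['position'];print(p,s['time_s'])
print((np.array([.6235,-.075,.048])-p)/.5)
yaw=.127;ey=np.array([-np.sin(yaw),np.cos(yaw)]);ex=np.array([np.cos(yaw),np.sin(yaw)])
f=lambda a:.065*(-np.cos(a)*ey-np.sin(a)*ex)
for a in np.linspace(.22,1.6,11): print(round(a,2),((f(a)-f(.22))/.5).round(4))
E
```

```text
[0.61234958 0.06525904 0.17010633] 6.7833
[ 0.02230084 -0.28051808 -0.24421267]
0.22 [0. 0.]
0.36 [-0.0177  0.0029]
0.5 [-0.0348  0.0082]
0.63 [-0.051   0.0158]
0.77 [-0.0661  0.0256]
0.91 [-0.0796  0.0373]
1.05 [-0.0914  0.0508]
1.19 [-0.1013  0.0658]
1.32 [-0.109  0.082]
1.46 [-0.1143  0.0991]
1.6 [-0.1173  0.1167]
```

Request:
move_arm --rows '[[[0.022,-0.08,0],[0,0,0]],[[0.022,-0.16,0],[0,0,0]],[[0.022,-0.24,0],[0,0,0]],[[0.022,-0.282,0],[0,0,0]],[[0.022,-0.282,-0.02],[0,0,0]],[[0.022,-0.282,-0.1],[0,0,0]],[[0.022,-0.282,-0.17],[0,0,0]],[[0.022,-0.282,-0.22],[0,0,0]],[[0.022,-0.282,-0.244],[0,0,0]],[[0.022,-0.282,-0.244],[0,0,0]]]'

```text
time_s: 7.62
position: [0.6207, -0.0724, 0.0445]
eef_rot: [0.2, -3.129, -0.002]
ft_force: [-1.0, 0.5, -0.3]
grip_width: 0.0593
```

Request:
move_arm --rows '[[[0,0,0],[0,0,0]],[[0,0,0],[0,0,0]],[[0,0,0],[0,0,0]],[[0,0,0],[0,0,0]],[[0,0,0],[0,0,0]],[[0,0,0],[0,0,0]],[[0,0,0],[0,0,0]]]' --grip 0

```text
time_s: 8.2
position: [0.6242, -0.0749, 0.0499]
eef_rot: [-0.197, 3.133, -0.001]
ft_force: [-0.2, -1.8, 6.5]
grip_width: 0.0162
```

```bash
python3 - <<'E'
from h import *
s=state();print(s['position'],s['time_s'],s['grip_width'],s['ft_force'])
im,c=snap('scene','s6.png');cv2.imwrite('pics/c6.png',cv2.resize(im[130:300,180:400,::-1],None,fx=3,fy=3))
E
```

```text
[ 0.62423989 -0.07487333  0.0498854 ] 8.2 0.016239759918684468 [-0.24849215 -1.79553436  6.49948197]
```

View pics/c6.png

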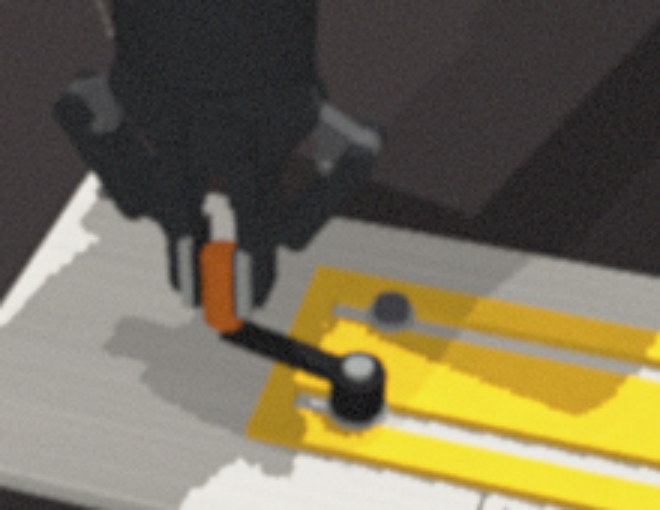

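The orange knob is held between the pads, at about (220,285) in the crop. Swinging it along the arc.

Request:
move_arm --rows '[[[-0.018,0.003,0],[0,0,0]],[[-0.035,0.008,0],[0,0,0]],[[-0.051,0.016,0],[0,0,0]],[[-0.066,0.0255,0],[0,0,0]],[[-0.08,0.037,0],[0,0,0]],[[-0.091,0.051,0],[0,0,0]],[[-0.101,0.066,0],[0,0,0]],[[-0.109,0.082,0],[0,0,0]],[[-0.114,0.099,0],[0,0,0]],[[-0.117,0.115,0],[0,0,0]]]'

```text
time_s: 9.08
position: [0.5601, -0.019, 0.0488]
eef_rot: [0.193, -3.129, 0.005]
ft_force: [-20.8, -10.4, 13.4]
grip_width: 0.0159
```

Request:
move_arm --rows '[[[0,0.004,0],[0,0,0]],[[-0.001,0.008,0],[0,0,0]],[[-0.001,0.012,0],[0,0,0]],[[-0.001,0.012,0],[0,0,0]],[[-0.001,0.012,0],[0,0,0]]]'

```text
time_s: 9.5
position: [0.56, -0.0181, 0.0488]
eef_rot: [0.188, -3.129, 0.021]
ft_force: [-17.4, -36.9, 14.6]
grip_width: 0.0157
```

```bash
python3 - <<'E'
from h import *
s=state();p=s['position'];print(p,s['time_s'],s['grip_width'],s['ft_force'])
ey=np.array([-np.sin(.127),np.cos(.127)]);ex=np.array([np.cos(.127),np.sin(.127)])
for pv in ([.6298,-.0095],np.array([.6242,-.0749])+.065*(np.cos(.22)*ey+np.sin(.22)*ex)):
    d=p[:2]-pv; print(pv,np.hypot(*d),np.arctan2(-d@ex,-d@ey))
E
```

```text
[ 0.55997937 -0.0180538   0.0487614 ] 9.5 0.015704108183402496 [-17.42890926 -36.91557088  14.60915746]
[0.6298, -0.0095] 0.0703426499691808 1.5758927330472865
[ 0.63023629 -0.01018089] 0.07069666220661724 1.5862030307938675
```

The force rises to 37 N with no further motion, and the computed lever angle is about 1.58, so it is at its end. I'll relieve most of the preload, release and rise.

Request:
move_arm --rows '[[[0.004,-0.007,0],[0,0,0]],[[0.004,-0.007,0],[0,0,0]]]'

```text
time_s: 9.67
position: [0.56, -0.0186, 0.0487]
eef_rot: [0.191, -3.125, 0.009]
ft_force: [-24.4, -19.3, 20.8]
grip_width: 0.0161
```

Request:
move_arm --rows '[[[0,0,0],[0,0,0]],[[0,0,0],[0,0,0]],[[0,0,0],[0,0,0]],[[0,0,0],[0,0,0]],[[0,0,0],[0,0,0]],[[0,0,0],[0,0,0]]]' --grip 0.6

```text
time_s: 10.17
position: [0.5664, -0.0142, 0.0483]
eef_rot: [-0.199, 3.135, 0.0]
ft_force: [0.0, -0.5, -0.2]
grip_width: 0.0514
```

Request:
move_arm --rows '[[[0,0,0.03],[0,0,0]],[[0,0,0.09],[0,0,0]],[[0,0,0.16],[0,0,0]],[[-0.05,0,0.24],[0,0,0]],[[-0.13,0,0.28],[0,0,0]],[[-0.2,0,0.28],[0,0,0]],[[-0.26,0,0.28],[0,0,0]],[[-0.28,0,0.28],[0,0,0]],[[-0.28,0,0.28],[0,0,0]]]'

```text
time_s: 10.92
position: [0.4241, -0.0143, 0.1889]
eef_rot: [-0.198, 3.135, -0.0]
ft_force: [0.9, 0.8, 0.1]
grip_width: 0.0511
```

```bash
python3 - <<'E'
from h import *
s=state();print(s['position'],s['time_s'],s['ft_force'])
A=[]
for n,(x,y,w,h) in dict(top=(110,140,240,160),scene=(220,200,240,160)).items():
    im,c=snap(n,n+'7.png');blobs(im,c,Z,90); A.append(cv2.resize(im[y:y+h,x:x+w,::-1],(720,480) if 0 else (600,400)))
    if n=='top':print('pivot check knob needs y:')
cv2.imwrite('pics/c7.png',cv2.resize(np.vstack(A),(450,600)))
cv2.imwrite('pics/c7t.png',A[0]);cv2.imwrite('pics/c7s.png',A[1])
E
```

```text
[ 0.42414353 -0.01430437  0.18885075] 10.9167 [0.88455205 0.80878391 0.10637745]
orange [ 157   62   71   70 3111] [194.3  96.2] rect [67.8 70.7] 76.8 P [0.765  0.0995 0.077 ]
orange [ 416  152   81   81 1419] [464.3 184.6] rect [79.8 79.3] 76.0 P [ 0.6347 -0.2941  0.077 ]
orange [268 226  12  13 114] [273.9 232.4] rect [12.  10.6] 45.0 P [ 0.5653 -0.0173  0.077 ]
yellow [ 418  162   61   66 3057] [447.9 193.1] rect [65. 60.] 90.0 P [ 0.6231 -0.2726  0.07  ]
yellow [ 139  175  163   87 8487] [216.1 218.3] rect [ 74.  156.2] 84.0 P [0.586  0.0669 0.07  ]
blue [204 157   6  21  90] [206.4 167. ] rect [20.4  4.3] 84.3 P [0.6714 0.0908 0.014 ]
pivot check knob needs y:
red [441 324   7  24 126] [444.2 336.6] rect [23.  6.] 90.0 P [0.6631 0.1766 0.014 ]
orange [120 173  27  23 180] [133.5 185.2] rect [26.  20.3] 9.9 P [ 0.6368 -0.2476  0.077 ]
orange [ 65 187  92  51 773] [100.2 211.3] rect [90.9 50. ] 0.9 P [ 0.6986 -0.2524  0.077 ]
orange [306 195  15  30 355] [312.3 208.8] rect [29. 14.] 90.0 P [ 0.5859 -0.0136  0.077 ]
orange [ 300  337  115   83 2061] [356.1 369. ] rect [114.  82.] -0.0 P [0.785 0.105 0.077]
yellow [  0   0  43  11 259] [15.6  3.6] rect [10. 42.] 90.0 P [ 0.13   -0.9695  0.07  ]
yellow [   0   12   62   43 1176] [30.4 38.2] rect [27.6 68.8] 69.2 P [ 0.2873 -0.7688  0.07  ]
yellow [  80  192   68   27 1223] [113.  205.4] rect [24.5 68.7] 81.9 P [ 0.6762 -0.2521  0.07  ]
yellow [  262   219   202    99 10560] [377.3 266.7] rect [198.5  96.9] 11.3 P [0.6442 0.0873 0.07  ]
blue [361 306  10  23 128] [365.3 317.1] rect [ 5.7 22.4] 11.3 P [0.6725 0.0881 0.014 ]
```

View pics/c7t.png

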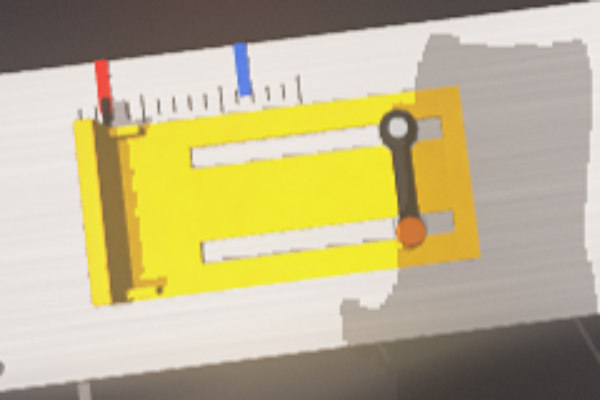

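View pics/c7s.png

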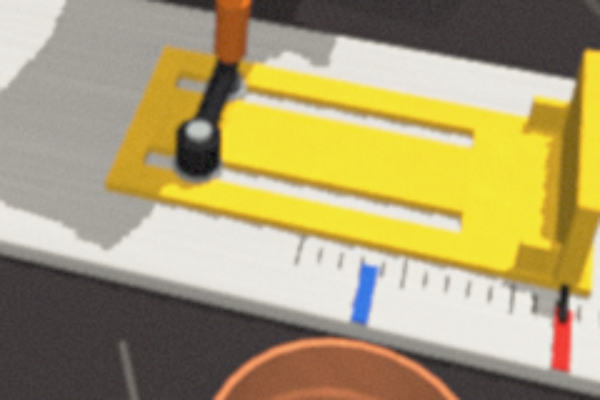

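The pointer is still on red, and the lever lies square across the slots (about 1.57 rad). The robot is clear, so I'm handing in.

```bash
python3 -c "
from plant import sign_off
print(sign_off())"
```

```text
the job is handed in; nothing more can be done
None
```

The yellow stop is at the red mark and the clamp lever is at its tight end. The job was handed in at about 11 s of the 40 s allowed.

- **Stop:** I pinched the wall, slid it about 55 mm, nudged it back about 0.7 mm and let go. After I let go, the pointer was centred on the red strip in the wrist and scene views. The top and scene views after tightening showed it still there. Before the nudge the checks disagreed by about 1 mm: the top view read roughly 0 to +0.5 mm, the arm's own position +0.7 mm and the scene view about +1 mm.
- **Lever:** I gripped the orange knob and swung it clockwise until it stopped moving at about 37 N on the wrist force sensor. That was pressing through the fingers against its end; I eased off before opening them. After release, the knob's position in the top view gave a lever angle of about 1.57 rad, square across the slots.
- **Clear of the scene:** the gripper was open and away from everything, with wrist force near zero.

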